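Pull, turn and re-lock the stirrer's dial

ROBOT

A 6-joint arm with a two-finger parallel gripper is mounted at the origin on the work surface. World frame = base frame: x ahead of the robot, y to its left, z up, the work surface at z = 0. Lengths are in m, angles in rad, forces in N, time in s.
With the tool pointing down it reaches from about 0.3 to 0.775 m from the base axis. Payload 14.6 kg.
Tool frame: the origin (TCP) lies at the very end of the fingers, on their centre line; the grasp point (between the pads) lies 19 mm behind it (pinch_z is the distance from the TCP to the grasp point, in m); z points along the fingers, y is the direction in which the jaws open and shut (so a half turn about z gives the same grasp; the last joint's range is limited). The gripper opens to 94 mm and grips with 3 to 60 N. Pads are 16 mm wide; open, the fingers measure 119 mm over their backs; the gripper's body (75 mm by 177 mm) begins 78 mm behind the grasp point.
Start: joints at [1.079, 0.3, 1.521, -0, 1.321, -0.067], TCP at [0.227, 0.501, 0.205] pointing down, gripper open.
Joint ranges: [-3.03, 3.03], [-0.79, 2.21], [0.23, 2.52], [-1.04, 4.18], [0, 3.07], [-2.55, 2.55]. Speed limits (rad/s): [2.22, 2.22, 2.57, 3.14, 3.14, 3.14].

INTERFACE

Orientations are given as [roll, pitch, yaw] about the fixed x, y, z axes, in that order (R = Rz(yaw) Ry(pitch) Rx(roll)).
In Python, from station import get_obs, camera, hand_in, pinch_z gives the robot as it stands.
- The arm moves only by the tool servo_tool, never from a script. Its argument "moves" is a list that holds one entry, the list of rows, each a list of 7 numbers: the turn, a rotation vector about the tool's x, y, z normalised to -1 to 1, where 1 is pi/2 rad, then the shift along the tool's x, y, z normalised to -1 to 1, where 1 is 500 mm, then the closure, from 0 (fully open) to 1 (shut). In form: [[[rx, ry, rz, x, y, z, hand], ...]]. A call has 1 to 12 rows; each row is the pose to reach, as a shift and turn from the pose measured when the call began, along the tool's axes at that moment; what a row does not reach only later rows make up. A row lasts 1/12 s, in which the tool goes at most 41.7 mm and 7.16 degrees, less where a joint would pass 70% of its speed; a pose out of reach is approached as far as the arm can. A call with a number of a shift or a turn outside -1 to 1 is refused whole. A call with a gripper value outside its range is refused whole. The fingers move at their own pace and stop on an object; "squeeze" is the grip in N (left out, the last holds). Time passes only in rows, so rows that repeat a pose let the fingers close. It gives the time, the measured TCP pose, the force and the opening at its end, in the units of the state.
- get_obs(): the state, without advancing time (a new reading comes with each control period).
- camera(name): name is "scene" or "top" or "wrist"; returns a dict with "color" (384x512x3 uint8, red, green, blue), "intrinsics" (3x3 intrinsics, pixels), "distortion" ([k1, k2, p1, p2, k3] as OpenCV has them; the pictures are not rectified), "rvec" (rotation vector, rad) and "tvec" (3), from world to camera coordinates, as OpenCV has them. Camera axes: x right, y down, z forward; pixel columns grow to the right and rows downward; lengths in m; the calibration is good to about 2 mm. A picture is of the moment at which its call begins. There is no depth.
- hand_in(): hands the job in, once; it reports no verdict.
The state is a dict: "time_s": time; "qpos": joint angles; "joint_vel": joint speeds; "tau": joint torques, N m; "ee_pos": TCP position; "eef_rot": TCP orientation; "force": force on the tool from outside, world axes, zero at the start; "moment": the same for the moment, N m; "grip_width": finger opening in m.
Only numpy, scipy, OpenCV 4.12 (cv2) and the standard library are available. Lean on these libraries where they do the work, as an engineer would, in place of code of your own. Each camera call takes 0.05 s, during which the arm holds its last target.

TASK

Set the stirrer's bar-shaped locking dial: pull it straight up out of its lock, turn it clockwise until its pointer stands in the broad raised band of the scale, feel there for the notch, and push the dial fully home so that it locks, then let go. Work gently: never strain the dial against its stop or lock. Leave the other unit's round knob, the beaker on the stirrer and the glassware and other things around as they stand.

Things in the scene. Friction and masses are not known exactly. Their poses are not given: they have to be found in the camera images.
- stirrer: The task's unit: white box 280 x 170 x 85 mm, fixed to the bench, with a round metal plate (132 mm across, top at 93 mm) carrying a beaker, and a black bar-shaped dial. Origin: centre of the underside; z up, x from the dial end to the plate end. Dial centre at x -85 mm, plate centre at x +62 mm.
- dial_axis (a point): Fixed point where the dial's vertical axis meets the stirrer's top face (85 mm above the bench).
- dial_pointer (a point): Point on the dial at its pointer end: 26 mm from the axis along the bar, on the bar's top (37.5 mm above the face with the dial home). Moves with the dial; seen from the axis it gives the bar's direction. A nose at the skirt's rim and a white line mark this end.
- dial_grip (a point): Point on the dial's axis inside the grip bar, 25.5 mm above the stirrer's face with the dial home. Moves with the dial. The bar is 52 mm long, 14 mm wide, upright, from 8.5 to 37.5 mm above the face; below it is a round skirt 68 mm across (1.5 to 8.5 mm). Grip the bar across its 14 mm from above; room all round.
- pull (a joint): How far the dial is out, m: 0 fully home (start), 0.012 at its outer stop. Friction about 6 N, no spring: it stays where left. Below 0.008 it is locked, turning only within a long parking slot; beyond, it turns freely. Pushed in off the notch, its hidden lock pin lands on a ring and stops it at 0.008; over the notch it goes home. Over 35 N on the outer stop or on the lock pin is straining it.
- turn (a joint): Dial angle, rad, growing clockwise from above; friction about 0.15 N m; starts at 0.05 to 0.25, range -0.1 to 1.75; while locked in its parking slot it cannot pass 0.85. The band spans 0.88 to 1.6 (middle 1.24). The one notch lies anywhere in 0.96 to 1.52, unmarked, different each time; it takes the pin within 0.05 rad either side of its middle. Pull out before turning.
- band_mark (a point): Middle of the broad band of raised black ribs on the stirrer's face, 45.5 mm from the dial's axis: where the pointer aims at turn 1.24. The three thin ticks anticlockwise of it mark the parking range.
- beaker: Empty glass beaker, 72 mm across, 75 mm tall, loose on the stirrer's plate (its rim about 168 mm above the bench). Origin: centre of its underside. Must stay.
- other_unit: A second white unit of the same box and plate, fixed, without a beaker, with a plain round knob (48 mm across, 29 mm tall). Origin: centre of the underside. The two units swap sides. Leave alone.
- round_mark (a point): Point on the other unit's round knob, 20 mm off its axis on its top. Must stay.
- jar: Small brown glass jar, 44 mm across, 70 mm tall, standing between the units. Origin: centre of its underside. Must stay.
- jug: White plastic jug with a handle, 100 mm across, 130 mm tall, on the left. Origin: centre of its underside. Must stay.
- flask: Conical glass flask, 72 mm across, 108 mm tall, on the right. Origin: centre of its underside. Must stay.

How it is judged:
By the outcome, as a careful person would: the job done as asked, in the order asked, and still so for the second after the job is handed in, with the robot touching nothing.
It also fails if it takes over 64 s, if anything falls off the work surface, if the arm or the gripper's body presses on something with over 40 N, if the wrist force passes 120 N, or if a joint passes its speed limit or range.

## Working session

There is one attempt and no reset: what is moved stays moved. The work goes in short steps, Python scripts to look and compute and a tool call to move; the robot and the scene stay as the last step left them, time stands still between calls to the robot, and variables do not carry over. Pictures are saved under pics/ and viewed, and the job is handed in when it is done.

Besides the shell and the picture viewer there is one more tool, called after ">>>" as name(argument=value, ...) on one line, values as JSON. servo_tool: Moves the arm, as the interface text tells. Scaled input: -1 to 1 covers 500 mm each way for a shift and pi/2 rad each way for a turn. Its arguments: {"type":"object","properties":{"moves":{"type":"array"},"squeeze":{"type":"number"}},"required":["moves"]}

```bash
ls; mkdir -p pics; python3 - <<'E'
from station import get_obs,camera,pinch_z
import cv2,json
print(get_obs(),pinch_z)
for n in("scene","top","wrist"):
    c=camera(n); cv2.imwrite(f"pics/{n}0.png",c["color"][:,:,::-1]); print(n,c["intrinsics"],c["distortion"],c["rvec"],c["tvec"])
E
```

```text
pics
{'time_s': 0.0, 'qpos': array([ 1.07938512e+00,  3.00484519e-01,  1.52159345e+00, -2.46815532e-05,
        1.32071215e+00, -6.66127435e-02]), 'joint_vel': array([-0.00122729,  0.00050339,  0.00119921,  0.00068321,  0.00057622,
        0.00099584]), 'tau': array([-3.44643711e-03, -5.31796467e+01, -3.52734804e+01,  7.07520708e-02,
        2.43296177e-02, -1.45466074e-04]), 'ee_pos': array([0.22656163, 0.50086961, 0.20487374]), 'eef_rot': array([-3.14039625e+00, -5.58543324e-05,  2.71680028e+00]), 'force': array([ 0.46625883, -0.6391805 ,  0.79493814]), 'moment': array([ 0.03466632,  0.03347185, -0.04096492]), 'grip_width': 0.09376040816203728} 0.0188
scene [[412.450573     0.         255.98136456]
 [  0.         412.450573   190.42857989]
 [  0.           0.           1.        ]] [0.0426748 0.        0.        0.        0.       ] [ 2.43859629  0.75907614 -0.24989814] [-0.49402347 -0.20271075  1.60145465]
top [[396.38949312   0.         256.6233089 ]
 [  0.         396.38949312 186.14959461]
 [  0.           0.           1.        ]] [0.00401862 0.         0.         0.         0.        ] [ 2.2159397  -2.17910355  0.0747109 ] [0.0064444  0.56041462 1.39889377]
wrist [[324.37953758   0.         254.66785208]
 [  0.         324.37953758 190.62234342]
 [  0.           0.           1.        ]] [-0.07016407  0.          0.          0.          0.        ] [-2.44671588 -1.58004035 -0.2084109 ] [-0.54873743 -0.02691529  0.39060781]
```

View pics/scene0.png

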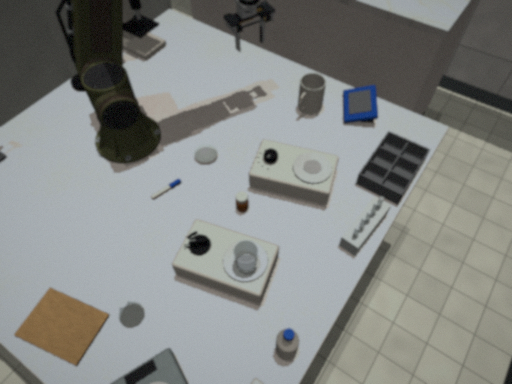

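View pics/top0.png

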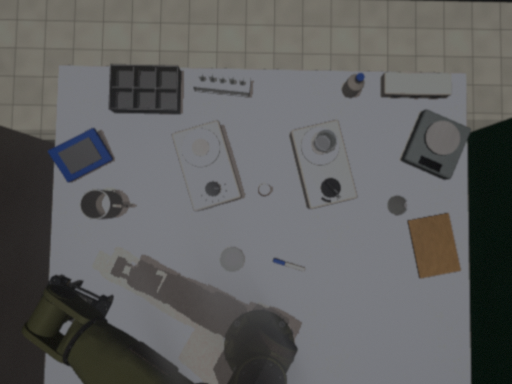

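View pics/wrist0.png

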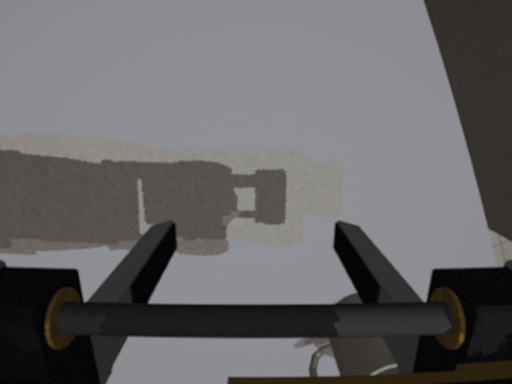

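The stirrer is the right-hand unit in the top view, with its dial near (331,188). I'll zoom in on it.

```bash
cat > h.py <<'E'
import numpy as np,cv2
from station import get_obs,camera
def ray(c,px,z):
    p=cv2.undistortPoints(np.array([[px]],float),c["intrinsics"],c["distortion"])[0,0]
    R=cv2.Rodrigues(np.array(c["rvec"]))[0]; t=np.array(c["tvec"]).ravel()
    o=-R.T@t; d=R.T@np.array([p[0],p[1],1]); 
    return o,d,o+d*(z-o[2])/d[2]
def tri(c1,p1,c2,p2):
    o,d,_=ray(c1,p1,0);o2,d2,_=ray(c2,p2,0)
    s=np.linalg.lstsq(np.stack([d,-d2],1),o2-o,rcond=None)[0]
    a,b=o+s[0]*d,o2+s[1]*d2
    return (a+b)/2,np.linalg.norm(a-b)
def proj(c,P): return cv2.projectPoints(np.array(P,float).reshape(-1,1,3),np.array(c["rvec"],float),np.array(c["tvec"],float),c["intrinsics"],np.array(c["distortion"]))[0].reshape(-1,2)
E
python3 - <<'E'
import cv2
a=cv2.imread("pics/top0.png")[110:220,280:370]; b=cv2.imread("pics/scene0.png")[210:310,165:290]
cv2.imwrite("pics/topz.png",cv2.resize(a,None,fx=5,fy=5,interpolation=2));cv2.imwrite("pics/scz.png",cv2.resize(b,None,fx=5,fy=5,interpolation=2))
E
```

```text
(no output)
```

View pics/topz.png

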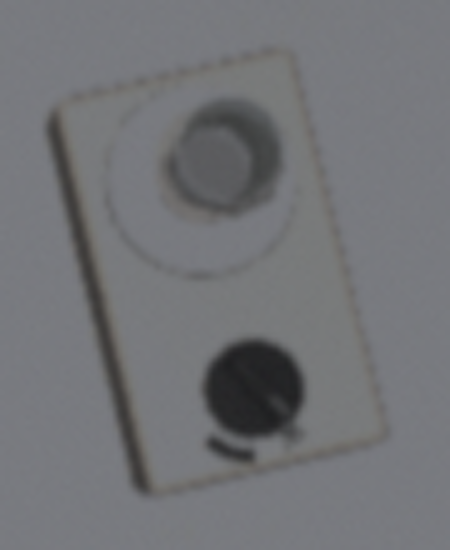

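View pics/scz.png

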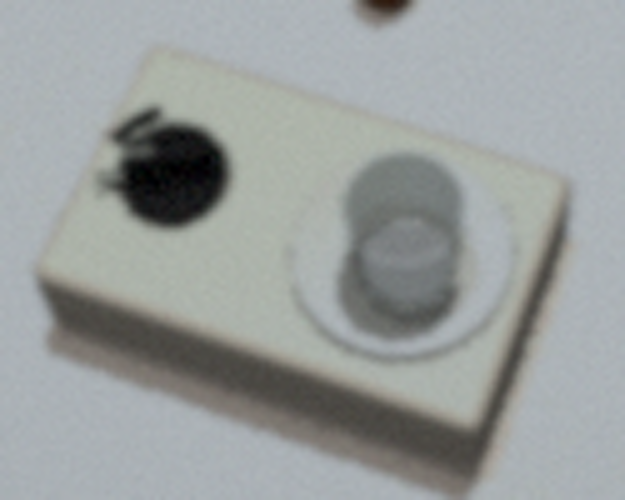

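```bash
python3 - <<'E'
from h import *
T=camera("top");S=camera("scene")
ft=lambda x,y:((x+.5)/5-.5+280,(y+.5)/5-.5+110)
fs=lambda x,y:((x+.5)/5-.5+165,(y+.5)/5-.5+210)
ct=[(53,107),(293,47),(387,437),(145,493)]   # far-left, far-right, near-right, near-left (world: +x up in picture?)
cs=[(570,178),(480,425),(38,270),(158,45)]
P=[]
for a,b in zip(ct,cs):
    p,e=tri(T,ft(*a),S,fs(*b)); q=ray(T,ft(*a),.085)[2]; P.append(q); print(p.round(4),e.round(4),q.round(4),ray(S,fs(*b),.085)[2].round(4))
P=np.array(P); far=(P[0]+P[1])/2; near=(P[3]+P[2])/2
print(np.linalg.norm(far-near),np.linalg.norm(P[0]-P[1]),np.linalg.norm(P[2]-P[3]))
u=(far-near)/np.linalg.norm(far-near); c=P.mean(0); print("c",c,"yaw",np.arctan2(u[1],u[0]),"dial",c-u*.085)
# skirt centre
print("skirt",ray(T,ft(254,387),.093)[2],tri(T,ft(254,387),S,fs(177,175)))
print("bandT",ray(T,ft(231,449),.085)[2],"S",ray(S,fs(136,126),.085)[2])
print("pointerT",ray(T,ft(283,407),.1225)[2])
E
```

```text
[ 0.7498 -0.0953  0.0779] 0.0024 [ 0.7474 -0.0953  0.085 ] [ 0.7524 -0.0977  0.085 ]
[ 0.7932 -0.2573  0.089 ] 0.0052 [ 0.7921 -0.2599  0.085 ] [ 0.7943 -0.2544  0.085 ]
[ 0.5267 -0.3241  0.0834] 0.0041 [ 0.5252 -0.3252  0.085 ] [ 0.529  -0.3232  0.085 ]
[ 0.4846 -0.1621  0.0755] 0.0003 [ 0.4844 -0.1608  0.085 ] [ 0.4893 -0.1657  0.085 ]
0.2728860556159662 0.1704817262638184 0.16931407402304183
c [ 0.63727223 -0.21028989  0.085     ] yaw 0.2419565304731772 dial [ 0.5547482  -0.23065611  0.085     ]
skirt [ 0.55719208 -0.23282905  0.093     ] (array([ 0.55826661, -0.23231833,  0.09099788]), np.float64(0.0026247463068454616))
bandT [ 0.51523254 -0.21900631  0.085     ] S [ 0.51493784 -0.21771208  0.085     ]
pointerT [ 0.54255763 -0.24629189  0.1225    ]
```

```bash
cat >> h.py <<'E'
from scipy.spatial.transform import Rotation as Ro
def rel(pos,yaw,roll=np.pi,pitch=0.):
    o=get_obs(); R0=Ro.from_euler("xyz",o["eef_rot"]); R1=Ro.from_euler("xyz",[roll,pitch,yaw])
    r=(R0.inv()*R1).as_rotvec()/(np.pi/2); s=R0.inv().apply(np.array(pos)-o["ee_pos"])/.5
    print("t",o["time_s"],"rot",r.round(4),"shift",s.round(4),"mm",(s*500).round(1)); 
E
python3 - <<'E'
from h import *
rel([.40,.14,.27],1.7); rel([.556,-.232,.25],.79)
c=camera("wrist");R=cv2.Rodrigues(c["rvec"])[0];print(-R.T@c["tvec"],R[2])
E
```

```text
t 0.25 rot [-3.000e-04  2.000e-04  6.473e-01] shift [-0.6135 -0.515  -0.1294] mm [-306.8 -257.5  -64.7]
t 0.25 rot [-3.0000e-04  3.0000e-04  1.2266e+00] shift [-1.2044 -1.0642 -0.0891] mm [-602.2 -532.1  -44.6]
[0.15689663 0.53159267 0.38395017] [ 0.23730637 -0.10743278 -0.96547599]
```

>>> servo_tool(moves=[[[0,0,0.08,-0.05,-0.04,-0.06,0],[0,0,0.16,-0.1,-0.08,-0.1,0],[0,0,0.24,-0.15,-0.13,-0.13,0],[0,0,0.32,-0.2,-0.17,-0.13,0],[0,0,0.4,-0.25,-0.21,-0.13,0],[0,0,0.48,-0.3,-0.25,-0.13,0],[0,0,0.56,-0.36,-0.3,-0.13,0],[0,0,0.64,-0.41,-0.34,-0.13,0],[0,0,0.65,-0.46,-0.39,-0.13,0],[0,0,0.65,-0.51,-0.43,-0.13,0],[0,0,0.65,-0.56,-0.47,-0.13,0],[0,0,0.65,-0.61,-0.51,-0.13,0]]])

```text
time_s: 1.3
ee_pos: [0.3998, 0.1415, 0.2706]
eef_rot: [3.141, 0.0, 1.696]
force: [0.4, 0.4, -0.1]
grip_width: 0.0944
```

```bash
python3 -c "
from h import *
print(get_obs());rel([.556,-.232,.23],.79)"
```

```text
{'time_s': 1.3, 'qpos': array([ 2.53833245e-01, -3.47443054e-02,  1.74782421e+00, -2.94653323e-04,
        1.42821205e+00,  1.28952433e-01]), 'joint_vel': array([-0.89502409,  0.09815048, -0.09063726, -0.00278534, -0.00551221,
       -0.88992613]), 'tau': array([  6.9659856 , -36.46050811, -35.21959662,   0.03854389,
         0.13359862,   1.86469037]), 'ee_pos': array([0.39981394, 0.14145343, 0.27056503]), 'eef_rot': array([3.14125696e+00, 2.50587158e-04, 1.69571892e+00]), 'force': array([ 0.39982307,  0.40905911, -0.05651318]), 'moment': array([-0.04978696,  0.01066278, -0.05445376]), 'grip_width': 0.09435756264774929}
t 1.3 rot [3.000e-04 1.000e-04 5.766e-01] shift [-0.78    0.2168  0.0814] mm [-390.   108.4   40.7]
```

>>> servo_tool(moves=[[[0,0,0.05,-0.07,0.02,0,0],[0,0,0.1,-0.14,0.04,0,0],[0,0,0.16,-0.21,0.06,0,0],[0,0,0.22,-0.28,0.08,0,0],[0,0,0.28,-0.36,0.1,0,0],[0,0,0.34,-0.44,0.12,0,0],[0,0,0.4,-0.52,0.145,0,0],[0,0,0.46,-0.6,0.167,0,0],[0,0,0.52,-0.68,0.19,0.02,0],[0,0,0.57,-0.74,0.207,0.04,0],[0,0,0.577,-0.78,0.217,0.07,0],[0,0,0.577,-0.78,0.217,0.081,0]]])

```text
time_s: 2.3
ee_pos: [0.5559, -0.2351, 0.2271]
eef_rot: [-3.139, 0.001, 0.785]
force: [-0.4, 0.4, -1.4]
grip_width: 0.0941
```

```bash
python3 -c "
from h import *
c=camera('wrist');cv2.imwrite('pics/w1.png',c['color'][:,:,::-1]);print(c['rvec'],c['tvec'],get_obs()['ee_pos'],get_obs()['eef_rot'])"
```

```text
[-2.67396865  1.10593467  0.15218261] [-0.55875268  0.18406017  0.47238518] [ 0.55544565 -0.23320733  0.22692762] [-3.13796124e+00  1.33615020e-03  7.87299270e-01]
```

View pics/w1.png

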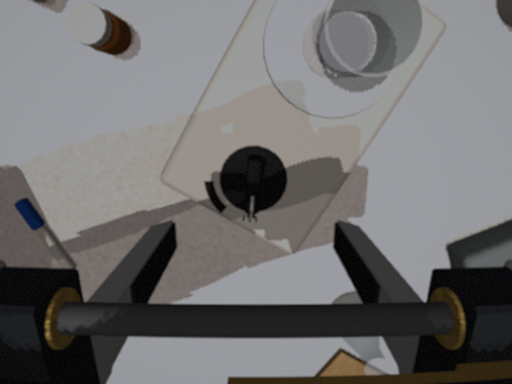

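```bash
python3 -c "
import cv2,numpy as np
a=cv2.imread('pics/w1.png')[135:235,195:315].astype(float)
a=np.clip(a*2.0,0,255).astype('uint8')
cv2.imwrite('pics/w1z.png',cv2.resize(a,None,fx=6,fy=6,interpolation=2))"
```

```text
(no output)
```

View pics/w1z.png

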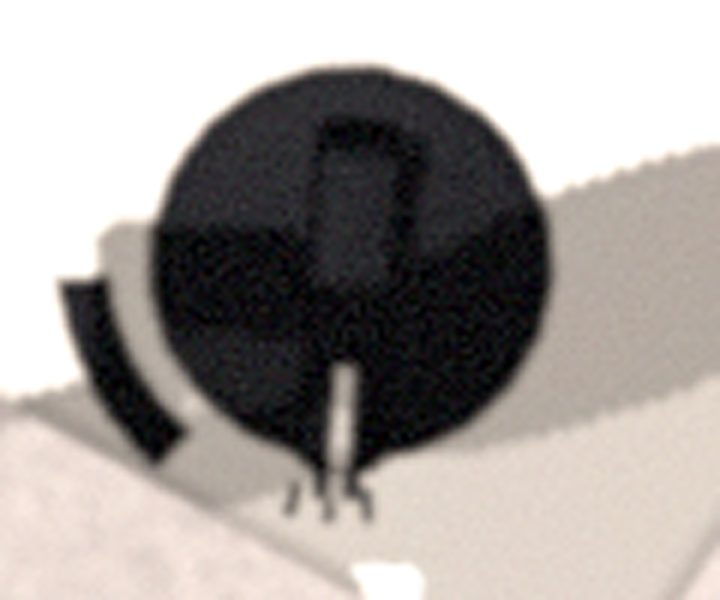

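```bash
python3 - <<'E'
from h import *
T=camera("top");c=camera("wrist");S=camera("scene")
f=lambda x,y:((x+.5)/6-.5+195,(y+.5)/6-.5+135)
ft=lambda x,y:((x+.5)/5-.5+280,(y+.5)/5-.5+110)
a=ray(c,f(351,262),.0935)[2]; print("skirt",a,tri(c,f(351,262),T,ft(254,387)))
b=ray(c,f(112,378),.086)[2]; print("band",b,tri(c,f(112,378),T,ft(231,449)))
d=b-a; ang=np.arctan2(d[1],d[0]); print(np.hypot(*d[:2]),ang)
for z in (.0935,.1225):
    p=ray(c,f(345,365),z)[2]; q=ray(c,f(338,462),z)[2]; print(z,p,q,"linedir",np.arctan2(*(q-p)[1::-1])%6.283, "from axis",np.arctan2(*(q-a)[1::-1])%6.283,np.hypot(*(p-a)[:2]),np.hypot(*(q-a)[:2]))
for e in ((85,280),(172,448)):
    d=ray(c,f(*e),.086)[2]-a; print("band end",np.arctan2(d[1],d[0])-ang)
# edges of bar top
for z in(.1225,):
  for e in ((317,150),(312,280),(390,155),(388,280)): print(ray(c,f(*e),z)[2]-a)
print(get_obs()["time_s"],get_obs()["ee_pos"],get_obs()["eef_rot"])
E
```

```text
skirt [ 0.55595644 -0.22884861  0.0935    ] (array([ 0.55696807, -0.22934445,  0.10160115]), np.float64(0.003560975363720384))
band [ 0.5109915  -0.21557828  0.086     ] (array([ 0.51505214, -0.21505481,  0.10031077]), np.float64(0.002231127449054166))
0.04688227749588315 2.8546132057172833
0.0935 [ 0.54274939 -0.24070307  0.0935    ] [ 0.52979081 -0.25202547  0.0935    ] linedir 3.8595222479036737 from axis 3.866307502464701 0.01774695066088585 0.03495435330885094
0.1225 [ 0.54884915 -0.23502241  0.1225    ] [ 0.53708833 -0.24529828  0.1225    ] linedir 3.859522247903674 from axis 3.8584357845929196 0.009414318770531139 0.0250319261035014
band end -0.3869252023572831
band end -5.936548209088278
[0.01328658 0.02017103 0.029     ]
[-0.00124787  0.00674462  0.029     ]
[0.02042891 0.01204062 0.029     ]
[ 0.00687526 -0.00130076  0.029     ]
2.5 [ 0.55608125 -0.23124377  0.23089427] [ 3.14073845e+00 -3.99964745e-04  7.90345396e-01]
```

```bash
python3 - <<'E'
from h import *
c=camera("wrist");T=camera("top");cv2.imwrite('pics/w2.png',c['color'][:,:,::-1])
np.save('w2.npy',dict(c),allow_pickle=True)
print(get_obs()["time_s"],get_obs()["ee_pos"],get_obs()["eef_rot"])
g=cv2.cvtColor(c["color"],cv2.COLOR_RGB2GRAY)
m=(g<70).astype('uint8'); m[:, :195]=0;m[:,315:]=0;m[:135]=0;m[225:]=0
n,l,s,ce=cv2.connectedComponentsWithStats(m); print(s,ce)
a=np.clip(c["color"][135:235,195:315,::-1].astype(float)*2.0,0,255).astype('uint8')
cv2.imwrite('pics/w2z.png',cv2.resize(a,None,fx=6,fy=6,interpolation=2))
E
```

```text
2.6 [ 0.55627781 -0.23113857  0.23145359] [ 3.13963655e+00 -7.19145972e-04  7.90680697e-01]
[[     0      0    512    384 192872]
 [   222    149     68     74   3426]
 [   208    183     21     32    303]
 [   245    218      2      4      4]
 [   251    221      2      2      3]] [[255.56194264 191.66474657]
 [255.42323409 181.51430239]
 [217.11221122 198.87458746]
 [245.5        219.5       ]
 [251.33333333 221.33333333]]
```

View pics/w2z.png

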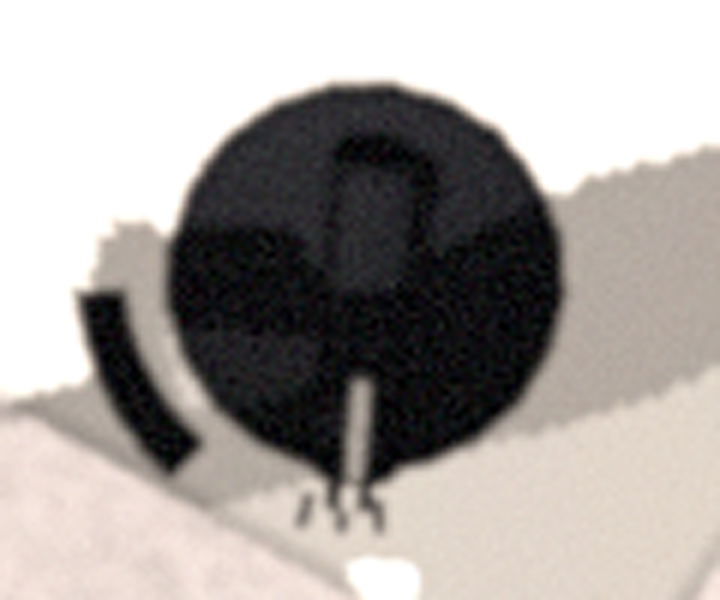

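```bash
python3 - <<'E'
from h import *
T=camera("top");c=np.load('w2.npy',allow_pickle=True).item()
f=lambda x,y:((x+.5)/6-.5+195,(y+.5)/6-.5+135)
ft=lambda x,y:((x+.5)/5-.5+280,(y+.5)/5-.5+110)
k=f(366,279)
a=ray(c,k,.0935)[2]; print("skirt",a,tri(c,k,T,ft(254,387)))
b=ray(c,f(131,392),.086)[2]; print("band",b,tri(c,f(131,392),T,ft(231,449)))
d=b-a; ang=np.arctan2(d[1],d[0]); print(np.hypot(*d[:2]),ang)
for z in (.0935,.1225):
    p=ray(c,f(363,377),z)[2]; q=ray(c,f(355,482),z)[2]; print(z,p,q,"linedir",np.arctan2(*(q-p)[1::-1])%6.283, "from axis",np.arctan2(*(q-a)[1::-1])%6.283,np.hypot(*(p-a)[:2]),np.hypot(*(q-a)[:2]))
for e in ((102,293),(185,458)):
    d=ray(c,f(*e),.086)[2]-a; print("band end",(np.arctan2(d[1],d[0])-ang+3.14)%6.283-3.14)
E
```

```text
skirt [ 0.55625911 -0.23240387  0.0935    ] (array([ 0.55693136, -0.23180084,  0.09765156]), np.float64(0.00021981727152305068))
band [ 0.51180741 -0.21933414  0.086     ] (array([ 0.51485274, -0.21754967,  0.09577217]), np.float64(0.0010843989973419684))
0.046333263225028315 2.8556301200386263
0.0935 [ 0.54392403 -0.24417565  0.0935    ] [ 0.52973674 -0.25657932  0.0935    ] linedir 3.859829379094353 from axis 3.8805461412571214 0.017050774065700724 0.03588716407192443
0.1225 [ 0.54985917 -0.2381093   0.1225    ] [ 0.53697317 -0.24937528  0.1225    ] linedir 3.8598293790943536 from axis 3.8630556587712688 0.008573863664126985 0.02568999744340065
band end -0.4002334949875137
band end 0.32713702734390093
```

```bash
python3 -c "
from h import *
rel([.5565,-.232,.098],.72)"
```

```text
t 2.65 rot [ 0.0013 -0.0005  0.0449] shift [-0.001   0.0009  0.2669] mm [ -0.5   0.5 133.4]
```

>>> servo_tool(moves=[[[0.001,0,0.045,-0.001,0.001,0.03,0],[0.001,0,0.045,-0.001,0.001,0.06,0],[0.001,0,0.045,-0.001,0.001,0.09,0],[0.001,0,0.045,-0.001,0.001,0.12,0],[0.001,0,0.045,-0.001,0.001,0.15,0],[0.001,0,0.045,-0.001,0.001,0.18,0],[0.001,0,0.045,-0.001,0.001,0.2,0],[0.001,0,0.045,-0.001,0.001,0.22,0],[0.001,0,0.045,-0.001,0.001,0.235,0],[0.001,0,0.045,-0.001,0.001,0.25,0],[0.001,0,0.045,-0.001,0.001,0.258,0],[0.001,0,0.045,-0.001,0.001,0.258,0]]])

```text
time_s: 3.65
ee_pos: [0.5563, -0.2319, 0.1017]
eef_rot: [-3.141, -0.0, 0.72]
force: [0.4, 0.7, -1.0]
grip_width: 0.0943
```

```bash
python3 -c "
from h import *
c=camera('wrist');cv2.imwrite('pics/w3.png',c['color'][:,:,::-1]);rel([.5565,-.232,.098],.72)"
```

```text
t 3.7 rot [ 0.0001 -0.0005 -0.    ] shift [ 0.     -0.0001  0.0088] mm [ 0.  -0.   4.4]
```

View pics/w3.png

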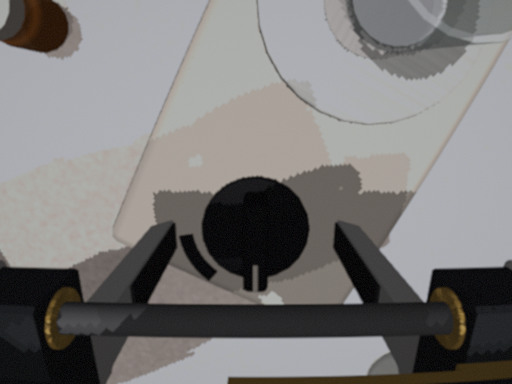

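>>> servo_tool(moves=[[[0,0,0,0,0,0.008,0.3],[0,0,0,0,0,0.008,0.6],[0,0,0,0,0,0.008,0.7],[0,0,0,0,0,0.008,0.75],[0,0,0,0,0,0.008,0.8],[0,0,0,0,0,0.008,0.85],[0,0,0,0,0,0.008,0.9],[0,0,0,0,0,0.008,0.95],[0,0,0,0,0,0.008,1],[0,0,0,0,0,0.008,1],[0,0,0,0,0,0.008,1],[0,0,0,0,0,0.008,1]]], squeeze=12)

```text
time_s: 4.7
ee_pos: [0.5565, -0.232, 0.0984]
eef_rot: [3.141, -0.001, 0.72]
force: [0.9, 0.4, 0.3]
grip_width: 0.0173
```

```bash
python3 -c "
from h import *
c=camera('wrist');cv2.imwrite('pics/w4.png',c['color'][:,:,::-1]);o=get_obs();print(o['force'],o['moment'],o['ee_pos'],o['eef_rot'],o['grip_width'])"
```

```text
[-0.19128843  1.10264905  0.70470868] [ 0.04760465  0.20516958 -0.0572061 ] [ 0.55654267 -0.23202345  0.09838229] [ 3.14135769e+00 -7.48680296e-04  7.19929555e-01] 0.013788504417654267
```

View pics/w4.png

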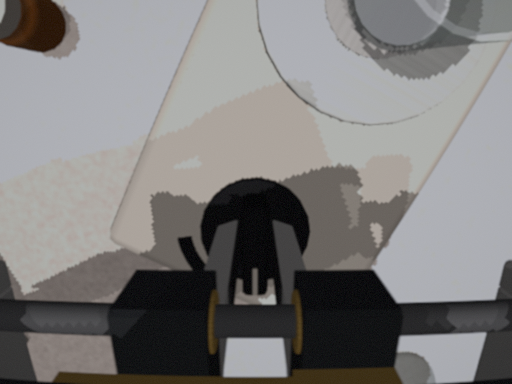

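>>> servo_tool(moves=[[[0,0,0,0,0,0,1],[0,0,0,0,0,0,1],[0,0,0,0,0,0,1],[0,0,0,0,0,-0.002,1],[0,0,0,0,0,-0.004,1],[0,0,0,0,0,-0.006,1],[0,0,0,0,0,-0.008,1],[0,0,0,0,0,-0.01,1]]], squeeze=40)

```text
time_s: 5.42
ee_pos: [0.5565, -0.232, 0.1033]
eef_rot: [-3.142, -0.001, 0.72]
force: [2.5, -1.9, -6.0]
grip_width: 0.014
```

```bash
python3 -c "
from h import *
o=get_obs();print(o['force'],o['moment'],o['ee_pos'],o['eef_rot'],o['grip_width'])"
```

```text
[ 2.5094607  -1.92457475 -6.03619173] [-0.32465464 -0.46883305 -0.03417136] [ 0.55646882 -0.23202957  0.10325636] [-3.14155508e+00 -5.70119676e-04  7.19974204e-01] 0.013999849719735231
```

>>> servo_tool(moves=[[[0,0,0,0,0,-0.002,1],[0,0,0,0,0,-0.004,1],[0,0,0,0,0,-0.006,1],[0,0,0,0,0,-0.008,1],[0,0,0,0,0,-0.01,1],[0,0,0,0,0,-0.0105,1],[0,0,0,0,0,-0.0105,1]]])

```text
time_s: 6.0
ee_pos: [0.5565, -0.232, 0.1087]
eef_rot: [3.141, -0.001, 0.72]
force: [1.5, -0.9, -4.6]
grip_width: 0.0137
```

```bash
python3 -c "
from h import *
c=camera('wrist');cv2.imwrite('pics/w5.png',c['color'][:,:,::-1]);o=get_obs();print(o['force'],o['moment'],o['ee_pos'],o['eef_rot'],o['grip_width'])"
```

```text
[ 1.73567322 -0.57343546 -4.37889411] [-0.20058534 -0.23914183 -0.06623192] [ 0.55648512 -0.2320558   0.10869473] [ 3.14146877e+00 -6.28831517e-04  7.19921083e-01] 0.014000998439163557
```

View pics/w5.png

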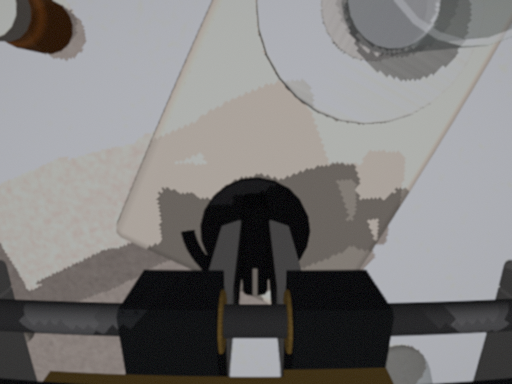

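>>> servo_tool(moves=[[[0,0,0.03,0,0,0,1],[0,0,0.06,0,0,0,1],[0,0,0.09,0,0,0,1],[0,0,0.12,0,0,0,1],[0,0,0.15,0,0,0,1],[0,0,0.15,0,0,0,1]]])

```text
time_s: 6.55
ee_pos: [0.5566, -0.2321, 0.1087]
eef_rot: [3.141, -0.001, 0.482]
force: [3.0, -2.2, -5.1]
grip_width: 0.0141
```

```bash
cat > s.py <<'E'
from h import *
o=get_obs();R=Ro.from_euler("xyz",o["eef_rot"])
print("t",o["time_s"],"F",o['force'].round(2),"Ftool",R.inv().apply(o['force']).round(1),"M",o['moment'].round(2),"pos",(o['ee_pos']*1000).round(2),"yaw",o['eef_rot'].round(4),o['grip_width'])
E
python3 s.py
```

```text
t 6.55 F [ 2.95 -2.21 -5.1 ] Ftool [1.6 3.3 5.1] M [-0.43 -0.51  0.02] pos [ 556.57 -232.14  108.73] yaw [ 3.1413e+00 -7.0000e-04  4.8220e-01] 0.014100618589983039
```

>>> servo_tool(moves=[[[0,0,0.035,0,0,0,1],[0,0,0.07,0,0,0,1],[0,0,0.105,0,0,0,1],[0,0,0.14,0,0,0,1],[0,0,0.175,0,0,0,1],[0,0,0.21,0,0,0,1],[0,0,0.245,0,0,0,1],[0,0,0.28,0,0,0,1],[0,0,0.315,0,0,0,1],[0,0,0.335,0,0,0,1],[0,0,0.335,0,0,0,1],[0,0,0.335,0,0,0,1]]])

```text
time_s: 7.55
ee_pos: [0.5566, -0.2325, 0.1088]
eef_rot: [3.141, -0.001, -0.042]
force: [3.0, -4.0, -7.8]
grip_width: 0.0137
```

```bash
python3 s.py; python3 -c "
from h import *
c=camera('wrist');cv2.imwrite('pics/w6.png',c['color'][:,:,::-1])"
```

```text
t 7.55 F [ 2.96 -3.97 -7.76] Ftool [3.1 3.8 7.8] M [-0.76 -0.52  0.07] pos [ 556.63 -232.5   108.75] yaw [ 3.141e+00 -1.100e-03 -4.240e-02] 0.013651951336802436
```

View pics/w6.png

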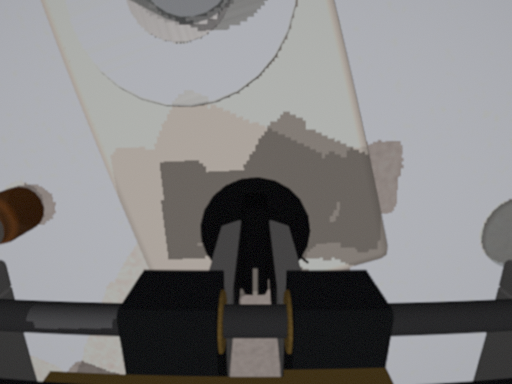

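>>> servo_tool(moves=[[[0,0,0,0,0,0.001,1],[0,0,0,0,0,0.002,1],[0,0,0,0,0,0.003,1],[0,0,0,0,0,0.004,1],[0,0,0,0,0,0.005,1],[0,0,0,0,0,0.005,1]]])

```text
time_s: 8.1
ee_pos: [0.5567, -0.2326, 0.107]
eef_rot: [3.141, -0.002, -0.042]
force: [-1.2, 1.3, 4.4]
grip_width: 0.0139
```

```bash
python3 s.py
```

```text
t 8.1 F [-1.18  1.29  4.37] Ftool [-1.2 -1.2 -4.4] M [-0.03  0.46  0.04] pos [ 556.71 -232.55  107.02] yaw [ 3.1408e+00 -1.6000e-03 -4.1500e-02] 0.01386732953558959
```

>>> servo_tool(moves=[[[0,0,0,0,0,0.001,1],[0,0,0,0,0,0.002,1],[0,0,0,0,0,0.003,1],[0,0,0,0,0,0.003,1]]])

```text
time_s: 8.43
ee_pos: [0.5568, -0.2326, 0.106]
eef_rot: [3.141, -0.002, -0.041]
force: [-2.4, -0.6, 6.1]
grip_width: 0.0135
```

```bash
python3 s.py
```

```text
t 8.4333 F [-2.38 -0.58  6.14] Ftool [-2.3  0.7 -6.1] M [0.09 0.61 0.02] pos [ 556.81 -232.58  106.04] yaw [ 3.1405e+00 -2.1000e-03 -4.1200e-02] 0.01349169962810799
```

>>> servo_tool(moves=[[[0,0,0,0,0,0.001,1],[0,0,0,0,0,0.002,1],[0,0,0,0,0,0.003,1],[0,0,0,0,0,0.003,1]]])

```text
time_s: 8.77
ee_pos: [0.5569, -0.2326, 0.1055]
eef_rot: [3.14, -0.003, -0.041]
force: [-4.4, 1.2, 10.5]
grip_width: 0.0141
```

```bash
python3 s.py
```

```text
t 8.7667 F [-4.39  1.21 10.48] Ftool [ -4.4  -1.  -10.5] M [ 0.3   1.14 -0.03] pos [ 556.88 -232.58  105.52] yaw [ 3.1403e+00 -2.5000e-03 -4.0800e-02] 0.01406202635360987
```

>>> servo_tool(moves=[[[0.001,-0.0015,0.012,-0.0005,0,0.001,1],[0.001,-0.0015,0.025,-0.0005,0,0.002,1],[0.001,-0.0015,0.038,-0.0005,0,0.0025,1],[0.001,-0.0015,0.038,-0.0005,0,0.0025,1]]])

```text
time_s: 9.1
ee_pos: [0.5567, -0.2326, 0.1046]
eef_rot: [-3.141, -0.001, -0.102]
force: [-1.8, -0.1, 5.1]
grip_width: 0.0139
```

```bash
python3 s.py
```

```text
t 9.1 F [-1.81 -0.13  5.13] Ftool [-1.8  0.3 -5.1] M [0.01 0.43 0.06] pos [ 556.74 -232.59  104.64] yaw [-3.1414e+00 -6.0000e-04 -1.0190e-01] 0.013869186079741263
```

>>> servo_tool(moves=[[[0,0,0,0,0,0.001,1],[0,0,0,0,0,0.002,1],[0,0,0,0,0,0.003,1],[0,0,0,0,0,0.003,1]]])

```text
time_s: 9.43
ee_pos: [0.5568, -0.2326, 0.1034]
eef_rot: [-3.142, -0.001, -0.102]
force: [-2.4, 0.9, 5.5]
grip_width: 0.0139
```

```bash
python3 s.py
```

```text
t 9.4333 F [-2.45  0.9   5.46] Ftool [-2.5 -0.6 -5.5] M [0.11 0.62 0.07] pos [ 556.77 -232.61  103.41] yaw [-3.1415e+00 -8.0000e-04 -1.0210e-01] 0.01394729652265413
```

>>> servo_tool(moves=[[[0,0,0,0,0,0.001,1],[0,0,0,0,0,0.002,1],[0,0,0,0,0,0.003,1],[0,0,0,0,0,0.004,1],[0,0,0,0,0,0.005,1],[0,0,0,0,0,0.006,1],[0,0,0,0,0,0.007,1],[0,0,0,0,0,0.007,1]]])

```text
time_s: 10.1
ee_pos: [0.5568, -0.2326, 0.1003]
eef_rot: [3.142, -0.001, -0.102]
force: [-2.7, 0.0, 5.8]
grip_width: 0.0137
```

```bash
python3 s.py
```

```text
t 10.1 F [-2.74  0.01  5.77] Ftool [-2.7  0.3 -5.8] M [0.16 0.65 0.  ] pos [ 556.8  -232.62  100.3 ] yaw [ 3.1416e+00 -1.0000e-03 -1.0230e-01] 0.013665376325195492
```

Still only friction, so it is in the notch. I'll keep pushing it home gently.

>>> servo_tool(moves=[[[0,0,0,0,0,0.001,1],[0,0,0,0,0,0.002,1],[0,0,0,0,0,0.003,1],[0,0,0,0,0,0.004,1],[0,0,0,0,0,0.005,1],[0,0,0,0,0,0.005,1]]])

```text
time_s: 10.6
ee_pos: [0.5568, -0.2326, 0.0983]
eef_rot: [3.142, -0.001, -0.103]
force: [-2.5, 0.6, 9.4]
grip_width: 0.0137
```

```bash
python3 s.py
```

```text
t 10.6 F [-2.47  0.6   9.45] Ftool [-2.5 -0.3 -9.5] M [0.19 0.86 0.05] pos [ 556.8  -232.62   98.33] yaw [ 3.1415e+00 -1.2000e-03 -1.0260e-01] 0.01373743173804672
```

>>> servo_tool(moves=[[[0,0,0,0,0,0.001,1],[0,0,0,0,0,0.002,1],[0,0,0,0,0,0.003,1],[0,0,0,0,0,0.003,1]]])

```text
time_s: 10.93
ee_pos: [0.5569, -0.2326, 0.0982]
eef_rot: [3.141, -0.002, -0.103]
force: [-7.2, 2.7, 15.9]
grip_width: 0.0137
```

```bash
python3 s.py
```

```text
t 10.9333 F [-7.22  2.66 15.86] Ftool [ -7.4  -1.9 -15.9] M [0.55 1.58 0.02] pos [ 556.88 -232.65   98.24] yaw [ 3.1413e+00 -1.8000e-03 -1.0280e-01] 0.013739228838701831
```

>>> servo_tool(moves=[[[0,0,0,-0.0005,0,0,1],[0,0,0,-0.0005,0,0,1],[0,0,0,-0.0005,0,0,0.8],[0,0,0,-0.0005,0,0,0.6],[0,0,0,-0.0005,0,0,0.3],[0,0,0,-0.0005,0,0,0],[0,0,0,-0.0005,0,0,0],[0,0,0,-0.0005,0,0,0],[0,0,0,-0.0005,0,0,0],[0,0,0,-0.0005,0,0,0]]])

```text
time_s: 11.77
ee_pos: [0.5566, -0.2326, 0.0982]
eef_rot: [3.141, -0.002, -0.103]
force: [0.5, -0.2, -0.5]
grip_width: 0.0622
```

```bash
python3 s.py
```

```text
t 11.7667 F [ 0.49 -0.18 -0.49] Ftool [0.5 0.1 0.5] M [ 0.    0.18 -0.02] pos [ 556.62 -232.62   98.22] yaw [ 3.1413e+00 -1.8000e-03 -1.0280e-01] 0.062195780240633936
```

>>> servo_tool(moves=[[[0,0,0,0,0,0,0],[0,0,0,0,0,0,0],[0,0,0,0,0,0,0],[0,0,0,0,0,-0.02,0],[0,0,0,0,0,-0.05,0],[0,0,0,0,0,-0.09,0],[0,0,0,0,0,-0.14,0],[0,0,0,0,0,-0.19,0],[0,0,0,0,0,-0.24,0],[0,0,0,0,0,-0.27,0],[0,0,0,0,0,-0.27,0],[0,0,0,0,0,-0.27,0]]])

```text
time_s: 12.77
ee_pos: [0.5565, -0.2326, 0.2339]
eef_rot: [3.141, -0.003, -0.103]
force: [-0.3, -0.7, -0.6]
grip_width: 0.0941
```

```bash
python3 s.py; python3 -c "
from h import *
c=camera('wrist');cv2.imwrite('pics/w7.png',c['color'][:,:,::-1]);np.save('w7.npy',dict(c),allow_pickle=True)
c=camera('scene');cv2.imwrite('pics/s7.png',cv2.resize(c['color'][130:330,140:340,::-1],None,fx=3,fy=3,interpolation=2))"
```

```text
t 12.7667 F [-0.33 -0.71 -0.65] Ftool [-0.3  0.7  0.6] M [-0.    0.18  0.02] pos [ 556.47 -232.58  233.88] yaw [ 3.1408e+00 -3.1000e-03 -1.0280e-01] 0.0940778892390465
```

View pics/w7.png

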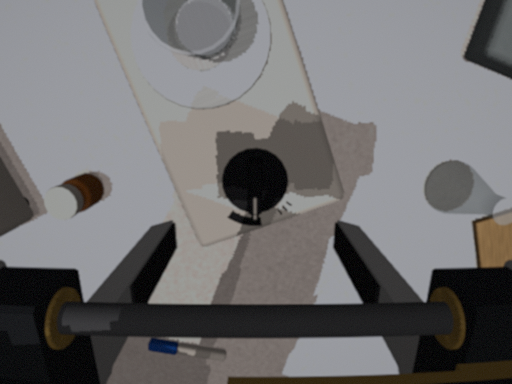

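View pics/s7.png

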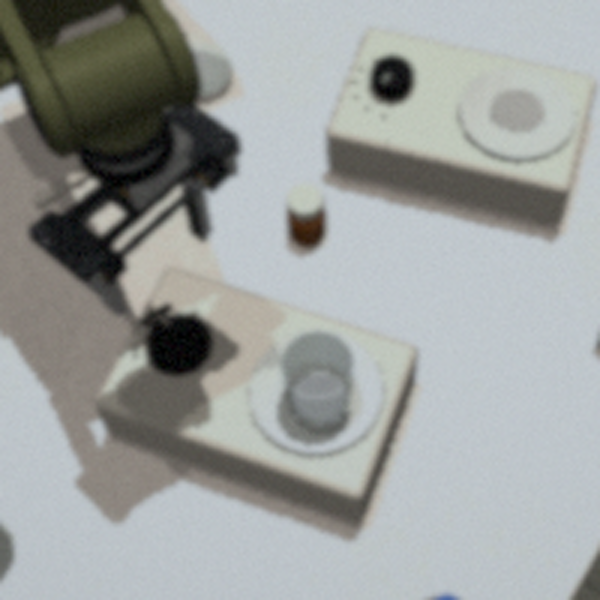

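```bash
python3 - <<'E'
from h import *
c=np.load('w7.npy',allow_pickle=True).item(); c2=np.load('w2.npy',allow_pickle=True).item()
for k in (c2,c):
    g=cv2.cvtColor(k["color"],cv2.COLOR_RGB2GRAY)
    row=[]
    for y in range(165,195):
        r=np.where(g[y,215:295]<45)[0]; row.append((r.max()-r.min()+1,r.min()+215,r.max()+215) if len(r) else 0)
    w,l,r=max(row); cam=ray(k,(256,190),0)[0]
    print("skirt width px",w,l,r,"world width at .0935",np.linalg.norm(ray(k,(l-.5,180),.0935)[2]-ray(k,(r+.5,180),.0935)[2]),"at .1055",np.linalg.norm(ray(k,(l-.5,180),.1055)[2]-ray(k,(r+.5,180),.1055)[2]))
q=ray(c,(255.5,218),.1225)[2];a=np.array([.5565,-.2322]);d=q[:2]-a
d=np.arctan2(d[1],d[0])%6.283; print("pointer dir",d,"turn",1.24+2.835-d)
print(get_obs()["time_s"])
E
```

```text
skirt width px 74 215 288 world width at .0935 0.07413006476484624 at .1055 0.07131652056016495
skirt width px 66 222 287 world width at .0935 0.06673775435539761 at .1055 0.06423016649234163
pointer dir 3.106827408494134 turn 0.9681725915058661
12.8667
```

```bash
python3 -c "
from station import hand_in
print(hand_in())"
```

```text
the job is handed in; nothing more can be done
None
```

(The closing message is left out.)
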